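Open the cam clamp and present the cast lever level over its fixture

TASK

The cast pump lever goes on this fixture next: swing the fixture's cam lever round to its open stop so that the jaw draws back, then grip the cast lever across its arm at the balance point and lift it off the bench. Carry it over and finish by holding it there, level and still, hub bore over the spigot and small eye over the rest pin, with about 3 cm of air between the hub's underside and the top of the spigot, ready for me to guide it down: do not lower it, let go, or knock it against the fixture. Leave the other things on the bench where they are.

Things in the scene. Friction and masses are not known exactly. Their poses are not given: they have to be found in the camera images.
- lever: the cast lever, dark iron, 0.5-0.8 kg, loose, lying flat: a heavy hub (56 mm diameter, 42 tall, upright 27 mm bore with brass bush, pinch lugs reaching 47 mm behind) and a slim arm that bends to a small eye; 268 mm long. Origin: on the hub's bore axis at the underside. x: along the arm's straight part, from hub to eye; y: the side to which the arm bends; z: up
- lever_balance (a point): the cast lever's balance point, in the middle of the arm's straight part: in its frame x = 58.5, y = 5, z = 19 mm; axes as the lever's. Here the arm is a rib along x with flat parallel sides 16 mm apart (y from -3 to 13 mm), reaching 6 to 32 mm above the underside, for x from 28 to 115 mm. Then a 14 mm wide part bends to the eye
- lever_eye (a point): centre of the cast lever's small eye (32 mm diameter, 28 mm tall, 14 mm hole) at the level of the underside; in its frame x = 205, y = 20 mm
- fixture: the fixture, bolted down: a dark steel 310 by 115 mm base plate, 16 mm thick, with a spigot near one end, a rest pin near the other and a cam clamp on a side plate (jaw 59 mm tall). Origin: on the spigot's axis at bench level. x: from the spigot to the rest pin's end; y: away from the clamp; z: up. A cast lever in place has its axes parallel to these
- spigot_top (a point): top centre of the spigot (25 mm diameter, on a 54 mm collar 40 mm tall), 68 mm above the bench; axes as the fixture's
- rest_top (a point): top centre of the rest pin (10 mm pin on a 32 mm pillar), 54 mm above the bench; in the fixture's frame x = 205, y = 20 mm
- cam_lever (a joint): angle of the clamp's cam lever about its upright pivot, rad: 0 clamped (bar along the fixture's +x), growing clockwise seen from above, up to the open stop at 1.9 (bar pointing to -y and a little to -x). It stays where it is left; about 2 N at the knob moves it; the jaw follows and draws back about 10 mm. Starts at 0 to 0.25
- cam_pivot (a point): axis of the cam lever's pivot at the height of its bar, 48 mm above the bench; in the fixture's frame at x = 0, y = -110 mm
- cam_knob (a point): middle of the upright black grip (24 mm diameter, 48 to 89 mm above the bench) at the end of the cam lever, 110 mm from the pivot axis; the 12 mm round bar from pivot to grip is 48 mm above the bench
- bush: bystander: brass bush standing on end, 34 mm diameter, 40 mm tall, near the cast lever
- wrench: bystander: combination wrench, 190 mm long, lying beside the cast lever
- socket: bystander: deep socket standing on end, 32 mm diameter, 65 mm tall, near the fixture
- injector: bystander: injector lying on its side, about 180 mm long, 24 mm thick
- jar: bystander: small jar with a cap, 60 mm diameter, 75 mm tall
- dish: bystander: shallow steel dish, 100 mm diameter, 28 mm tall

How it is judged:
On the way, in this order (a step that is already met when the one before it is completed fails the run):
1. the cam lever is swung round to its open stop (value of joint cam_lever above 1.65 rad), for 0.2 s.
2. the cast lever is gripped at its balance point and lifted clear of the bench (height (world z) of lever above 0.03 m and horizontal distance between the grasp point and lever_balance below 0.02 m and contact force between the fingers and lever above 2 N), for 0.2 s.
At the end, for the whole second after the job is handed in: Cam lever within 0.25 rad of its open stop; the cast lever held in the fingers within 20 mm of its balance point, still, level within 4.5 degrees, bore within 10 mm of the spigot's axis, eye within 15 mm of the rest pin's, underside 15 to 50 mm above the spigot, touching nothing else (value of joint cam_lever above 1.65 rad and horizontal distance between lever and spigot_top below 0.01 m and horizontal distance between lever_eye and rest_top below 0.015 m and z of lever in the frame of spigot_top between 0.015 and 0.05 m and angle between lever's own z axis and vertical below 0.08 rad and horizontal distance between the grasp point and lever_balance below 0.02 m and contact force between the fingers and lever above 2 N and contact force between lever and fixture below 0.3 N and linear speed of lever below 0.02 m/s and angular speed of lever below 0.1 rad/s); the arm keeps its last pose, push and grip.
It fails at once if the cast lever is knocked against the fixture (more than 3 N) (contact force between lever and fixture above 3 N).
It fails at once if another thing on the bench is shifted by more than 30 mm (distance of any of bush, wrench, socket, injector, jar, dish from where it was at the start of the episode above 0.03 m).
It also fails if it takes over 61 s, if anything falls off the work surface, if the arm or the gripper's body presses on something with over 40 N, if the wrist force passes 120 N, or if a joint passes its speed limit or range.

ROBOT

A 7-joint arm with a two-finger parallel gripper is mounted at the origin on the work surface. World frame = base frame: x ahead of the robot, y to its left, z up, the work surface at z = 0. Lengths are in m, angles in rad, forces in N, time in s.
With the tool pointing down it reaches from about 0.4 to 0.85 m from the base axis. Payload 4.5 kg.
Tool frame: the origin (TCP) lies at the very end of the fingers, on their centre line; the grasp point (between the pads) lies 19 mm behind it; z points along the fingers, y is the line along which they close (so a half turn about z gives the same grasp; the last joint's range is limited). The gripper opens to 88 mm and grips with 3 to 60 N. Pads are 18 mm wide; open, the fingers measure 123 mm over their backs; the gripper's body (75 mm by 187 mm) begins 45 mm behind the grasp point.
Start: joints at [1.235, 0.689, -0.195, 1.565, 0.157, 0.902, -0.215], TCP at [0.226, -0.583, 0.217] pointing down, gripper open.
Joint ranges: [-3.01, 3.01], [-0.46, 2.08], [-1.47, 1.51], [0.13, 2.56], [-1, 4.14], [0.04, 2.09], [-2.66, 2.66]. Speed limits (rad/s): [2.57, 2.57, 3.14, 3.14, 3.14, 3.14, 3.14].

INTERFACE

Orientations are given as a unit quaternion [x, y, z, w].
In Python, from plant import r, optics gives the robot as it stands.
- The arm moves only by the tool servo_tool, never from a script. Its arguments are lists of equal length, an entry for each row: "translation": the shift along the tool's x, y, z in m, a list of three; "turn": the turn, a rotation vector about the tool's x, y, z in rad, a list of three. In form: {"translation": [[dx, dy, dz], ...], "turn": [[rx, ry, rz], ...]}. A call has 1 to 10 rows; each row shifts and turns the commanded pose from where the row before left it, along the tool's axes as they then stand; what a row does not reach is not made up. A row lasts 1/8 s, in which the tool goes at most 62.5 mm and 10.7 degrees, less where a joint would pass 70% of its speed; a pose out of reach is approached as far as the arm can. A call is refused whole if a number of a shift passes 0.0625 or a number of a turn 0.188, either way. A call with a gripper value outside its range is refused whole. "grip" is the opening, from 0 (shut) to 1 (fully open), set as the call begins (left out, the last holds). The fingers move at their own pace and stop on an object; "grip_force" is the grip in N (left out, the last holds). Time passes only in rows, so rows that do not move let the fingers close. It gives the time, the measured TCP pose, the force, the opening and the grip force at its end, in the units of the state.
- r.get_state(): the state, without advancing time (a new reading comes with each control period).
- optics.snapshot(name): name is "side" or "top"; returns a dict with "img" (384x512x3 uint8, red, green, blue), "z_map" (384x512 float32, m along the optical axis (not along the pixel's ray), 0 where there is no reading), "mtx" (3x3 intrinsics, pixels), "R" (3x3) and "t" (3): a world point X has camera coordinates R X + t. Camera axes: x right, y down, z forward; pixel columns grow to the right and rows downward; lengths in m; the calibration is good to about 2 mm. A picture is of the moment at which its call begins.
- r.finish_job(): hands the job in; it is judged then, once.
The state is a dict: "clock": time; "q": joint angles; "qd": joint speeds; "joint_torque": joint torques, N m; "tool_pos": TCP position; "eef_rot": TCP orientation; "contact_force": force on the tool from outside, world axes, zero at the start; "moment": the same for the moment, N m; "opening": opening from 0.0 (shut) to 1.0 (fully open); "finger_force": force on a finger pad.
Only numpy, scipy, OpenCV 4.12 (cv2) and the standard library are available. Lean on these libraries where they do the work, as an engineer would, in place of code of your own. Each camera call takes 0.05 s, during which the arm holds its last target. There are 200 camera calls.

## Working session

There is one attempt and no reset: what is moved stays moved. The work goes in short steps, Python scripts to look and compute and a tool call to move; the robot and the scene stay as the last step left them, time stands still between calls to the robot, and variables do not carry over. Pictures are saved under pics/ and viewed, at most 10 in all, crops included, and the job is handed in when it is done.

Besides the shell and the picture viewer there is one more tool, called after "Request:" as a command line: name --argument value ..., lists and objects as JSON in quotes. servo_tool: Moves the arm, as the interface text tells. Its arguments: {"type":"object","properties":{"translation":{"type":"array"},"turn":{"type":"array"},"grip":{"type":"number"},"grip_force":{"type":"number"}},"required":["translation","turn"]}

```bash
mkdir -p pics; ls; cat > h.py <<'E'
import numpy as np, cv2
from plant import r, optics
def snap(name):
    s=optics.snapshot(name); return s
def pts(s):
    z=s['z_map'].astype(float); v,u=np.mgrid[:z.shape[0],:z.shape[1]]
    K=s['mtx']; c=np.stack([(u-K[0,2])/K[0,0]*z,(v-K[1,2])/K[1,1]*z,z],-1)
    P=(c-np.array(s['t']))@np.array(s['R']); P[z==0]=np.nan; return P
def ray(s,u,v,h):
    R=np.array(s['R']);t=np.array(s['t']);d=R.T@np.linalg.inv(s['mtx'])@[u,v,1];o=-R.T@t
    return o+d*(h-o[2])/d[2]
E
python3 - <<'E'
from h import *
for n in('top','side'):
    s=snap(n); np.savez(f'{n}0.npz',**s); cv2.imwrite(f'pics/{n}0.png',cv2.resize(s['img'][:,:,::-1],(800,600),interpolation=cv2.INTER_CUBIC))
    print(n,-s['R'].T@s['t'],s['mtx'])
st=r.get_state();print(st)
E
```

```text
pics
top [0.39973582 0.03909989 1.19854784] [[420.01447605   0.         254.10702276]
 [  0.         420.01447605 195.7589463 ]
 [  0.           0.           1.        ]]
side [-0.14062364  0.74863687  0.77980618] [[446.27500063   0.         258.5348053 ]
 [  0.         446.27500063 193.39376361]
 [  0.           0.           1.        ]]
{'clock': 0.1, 'q': array([ 1.23479838,  0.6899094 , -0.19451565,  1.56617641,  0.15729241,
        0.9025108 , -0.21509385]), 'qd': array([ 2.26935606e-05, -1.88604521e-03,  4.77273023e-04, -2.79963132e-03,
        5.48034934e-05,  1.25524429e-03, -1.48524933e-04]), 'joint_torque': array([-3.38877246e-03, -5.28502429e+01, -1.27170246e+00, -1.53836936e+01,
       -5.25989465e-02,  1.97454043e-03,  7.01954309e-05]), 'tool_pos': array([ 0.22564099, -0.58222957,  0.21580131]), 'eef_rot': array([ 9.82948395e-01,  1.83879857e-01, -2.03477269e-04, -7.81278538e-04]), 'contact_force': array([-0.36669346, -0.20764409,  0.2940976 ]), 'moment': array([ 0.03158302, -0.01051402,  0.03856123]), 'finger_force': 0.0, 'opening': 0.9994127634613571}
```

View pics/top0.png

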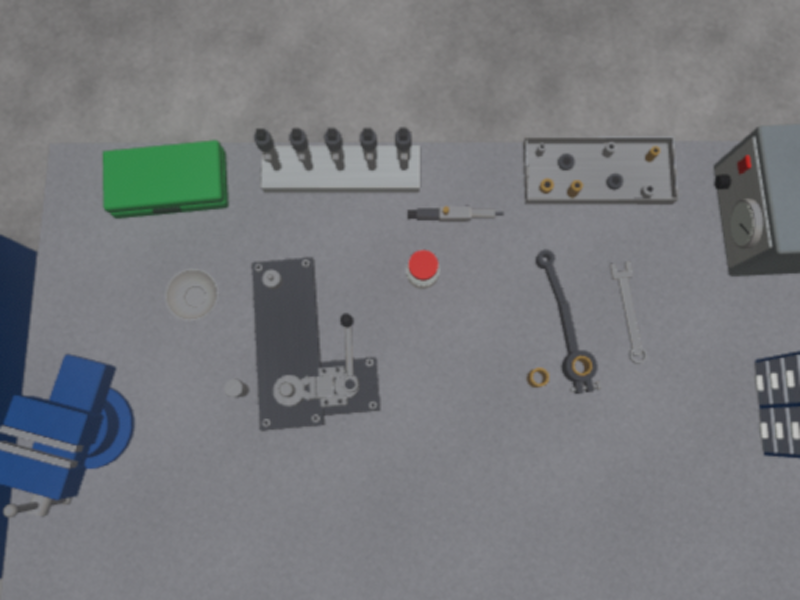

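View pics/side0.png

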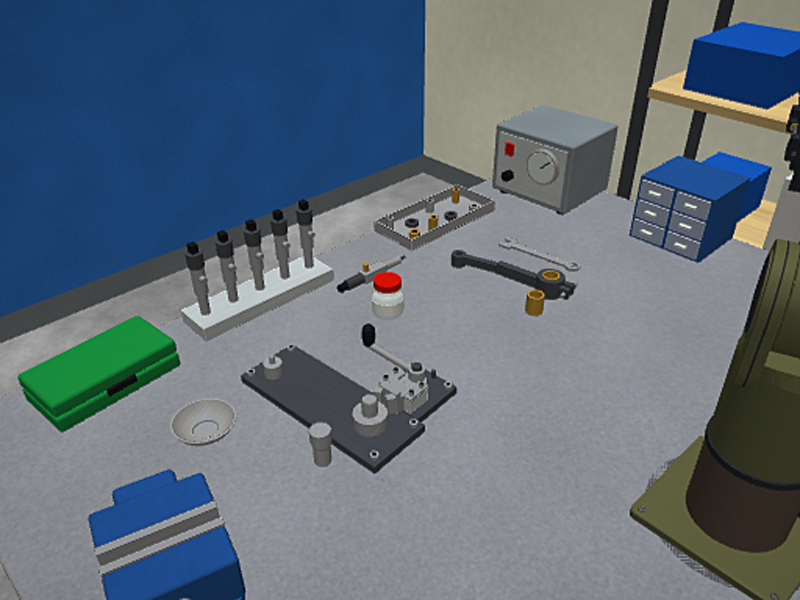

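The top view is seen with robot +x up and +y left. The lever hub is at about (581,366), its eye (545,258), the spigot (288,389), the rest pin (271,279), the cam pivot (347,384) and the knob (346,320). The side view confirms the layout: the lever lies flat, with the bush and wrench next to it.

```bash
cat > m.py <<'E'
from h import *
s=dict(np.load('top0.npz')); P=pts(s); img=s['img']; f=512/800
hsv=cv2.cvtColor(img,cv2.COLOR_RGB2HSV)
g=lambda u,v:(int(round(u*f)),int(round(v*f)))
for n,(u,v) in dict(bench=(450,450),hubrim=(566,366),eye=(545,251),spig=(288,389),rest=(271,279),knob=(346,320),pivot=(347,384),socket=(234,388)).items():
    a,b=g(u,v); print(n,P[b,a].round(4), ray(s,u*f,v*f,0).round(3))
# lever: height mask within region
def reg(u0,u1,v0,v1):
    m=np.zeros(img.shape[:2],bool); m[int(v0*f):int(v1*f),int(u0*f):int(u1*f)]=1; return m
brass=(hsv[...,0]>8)&(hsv[...,0]<30)&(hsv[...,1]>90)
def circ(m,h,name):
    c=max(cv2.findContours(m.astype(np.uint8),cv2.RETR_EXTERNAL,cv2.CHAIN_APPROX_NONE)[0],key=len)
    (x,y),rad=cv2.minEnclosingCircle(c); el=cv2.fitEllipse(c); p=ray(s,*el[0],h); 
    print(name,x,y,rad,el,p.round(4),'rad mm',rad/420*(1.1985-h)*1000); return p
hub=circ(brass&reg(560,605,340,390),.042,'bore')
ee=circ((P[...,2]>.015)&reg(530,562,245,268),.028,'eye')
sp=circ((P[...,2]>.055)&reg(270,306,370,405),.068,'spigot top')
co=circ((P[...,2]>.03)&reg(265,306,370,405),.040,'collar')
rp=circ((P[...,2]>.03)&reg(255,290,262,295),.044,'rest pillar')
kn=circ((P[...,2]>.06)&reg(330,365,305,335),.089,'knob')
pv=circ((P[...,2]>.06)&reg(333,362,370,400),.06,'pivot')
for n,d in(('lever',ee-hub),('fix',rp-sp)): print(n,np.hypot(*d[:2]),'expected .206', np.arctan2(d[1],d[0])-np.arctan2(20,205))
E
python3 m.py
```

```text
bench [ 0.36   -0.0334  0.0012] [ 0.36  -0.033  0.   ]
hubrim [ 0.5074 -0.2351  0.0408] [ 0.511 -0.245  0.   ]
eye [ 0.7173 -0.2093  0.0297] [ 0.726 -0.215  0.   ]
spig [0.4629 0.2487 0.0663] [0.467 0.26  0.   ]
rest [0.6619 0.2923 0.0385] [0.672 0.299 0.   ]
knob [0.5788 0.149  0.0916] [0.594 0.157 0.   ]
pivot [0.4714 0.1466 0.0664] [0.476 0.153 0.   ]
socket [0.4654 0.3417 0.0622] [0.468 0.359 0.   ]
bore 372.1666564941406 233.5 6.346587181091309 ((372.0212707519531, 233.56593322753906), (11.515081405639648, 12.306754112243652), 103.05657958984375) [ 0.5086 -0.2622  0.042 ] rad mm 17.47578113079071
eye 349.88665771484375 165.23333740234375 6.296182632446289 ((349.41778564453125, 165.021728515625), (10.655044555664062, 11.40188980102539), 126.9124755859375) [ 0.7059 -0.2104  0.028 ] rad mm 17.54686136018662
spigot top 183.31817626953125 248.9545440673828 4.778237342834473 ((183.1975860595703, 248.88401794433594), (8.34683609008789, 8.976824760437012), 73.99220275878906) [0.4631 0.2506 0.068 ] rad mm 12.861422181129454
collar 185.5 248.5 10.700567245483398 ((185.04454040527344, 249.
[... 168 characters left out ...]
470703 5.892663478851318 ((173.8679962158203, 177.8134307861328), (10.32811450958252, 11.040395736694336), 134.61126708984375) [0.6641 0.2888 0.044 ] rad mm 16.197809491271062
knob 221.6999969482422 204.3000030517578 4.356703281402588 ((221.7542724609375, 204.2457275390625), (7.785348892211914, 8.350414276123047), 135.0) [0.5813 0.1473 0.089 ] rad mm 11.508957835038503
pivot 223.22727966308594 244.9545440673828 3.7730941772460938 ((223.47674560546875, 245.0897674560547), (5.832966327667236, 6.569972038269043), 79.98189544677734) [0.4742 0.1432 0.06  ] rad mm 10.227780287606375
lever 0.20396889110402347 expected .206 0.1596255481627878
fix 0.20453569020181772 expected .206 0.09061742479786657
```

Request:
servo_tool --translation '[[0.03,-0.0275,0],[0.03,-0.0275,0],[0.03,-0.0275,0],[0.03,-0.0275,0],[0.03,-0.0275,0],[0.03,-0.0275,0],[0.03,-0.0275,0],[0.03,-0.0275,0],[0.03,-0.0275,0],[0.03,-0.0275,0]]' --turn '[[0,0,0],[0,0,0],[0,0,0],[0,0,0],[0,0,0],[0,0,0],[0,0,0],[0,0,0],[0,0,0],[0,0,0]]' --grip 0.48

```text
clock: 1.35
tool_pos: [0.4065, -0.2166, 0.2164]
eef_rot: [0.983, 0.184, -0.0, -0.0]
contact_force: [0.5, 0.0, 0.3]
opening: 0.48
finger_force: 0.0
```

Request:
servo_tool --translation '[[0.03,-0.0275,0],[0.03,-0.0275,0],[0.03,-0.0275,0],[0.03,-0.0275,0],[0.03,-0.0275,0],[0.03,-0.0275,0],[0.03,-0.0275,0],[0.03,-0.0275,0],[0.03,-0.0275,0],[0.03,-0.0275,0]]' --turn '[[0,0,0],[0,0,0],[0,0,0],[0,0,0],[0,0,0],[0,0,0],[0,0,0],[0,0,0],[0,0,0],[0,0,0]]'

```text
clock: 2.6
tool_pos: [0.5867, 0.148, 0.2161]
eef_rot: [0.983, 0.184, -0.0, 0.0]
contact_force: [0.2, 0.6, 0.3]
opening: 0.478
finger_force: 0.0
```

Request:
servo_tool --translation '[[0,0,0],[0,0,0],[0,0,0],[0,0,0],[0,0,0],[0,0,0],[0,0,0],[0,0,0]]' --turn '[[0,0,-0.17],[0,0,-0.17],[0,0,-0.17],[0,0,-0.17],[0,0,-0.17],[0,0,-0.17],[0,0,-0.17],[0,0,-0.17]]'

```text
clock: 3.6
tool_pos: [0.5862, 0.1467, 0.216]
eef_rot: [0.647, 0.763, -0.0, -0.0]
contact_force: [0.8, -0.6, 1.1]
opening: 0.477
finger_force: 0.0
```

```bash
cat > d.py <<'E'
# usage: d.py x y z yaw -> state and body-frame delta to tool-down pose there
import sys; from h import *
from scipy.spatial.transform import Rotation as Ro
s=r.get_state(); R=Ro.from_quat(s['eef_rot']); p=s['tool_pos']
M=R.as_matrix(); yaw=np.arctan2(M[1,0],M[0,0])
np.set_printoptions(suppress=True,precision=4)
print('t',round(s['clock'],2),'p',p,'yaw',yaw,'tilt',np.arccos(-M[2,2]),'q',s['q'].round(2),'F',s['contact_force'].round(1),'ff',s['finger_force'],'op',s['opening'])
if len(sys.argv)>4:
    x,y,z,a=map(float,sys.argv[1:5]); T=Ro.from_quat([np.cos(a/2),np.sin(a/2),0,0])
    print('body trans',M.T@(np.array([x,y,z])-p),'turn',(R.inv()*T).as_rotvec())
E
python3 d.py .582 .147 .217 3.19
```

```text
t 3.6 p [0.5862 0.1467 0.216 ] yaw 1.735414491208881 tilt 0.0010061698920630793 q [-0.04  0.7  -0.5   1.62  0.39  0.93 -0.52] F [ 0.8 -0.6  1.1] ff 0.0 op 0.47734526416614836
body trans [ 0.001  -0.0041 -0.001 ] turn [-0.001  -0.0004 -1.4546]
```

Request:
servo_tool --translation '[[0,0,0],[0,0,0],[0,0,0],[0,0,0],[0,0,0],[0,0,0],[0,0,0],[0,0,0],[0.004,0,0.03],[0,0,0.03]]' --turn '[[0,0,-0.182],[0,0,-0.182],[0,0,-0.182],[0,0,-0.182],[0,0,-0.182],[0,0,-0.182],[0,0,-0.182],[0,0,-0.182],[0,0,0],[0,0,0]]'

```text
clock: 4.85
tool_pos: [0.5824, 0.1463, 0.1555]
eef_rot: [-0.022, 1.0, -0.0, -0.0]
contact_force: [-0.1, -0.5, -0.1]
opening: 0.479
finger_force: 0.0
```

```bash
python3 d.py .582 .147 .060 3.19; python3 - <<'E'
from h import *
s=snap('side'); cv2.imwrite('pics/s1.png',cv2.resize(s['img'][150:330,120:360,::-1],(800,600),interpolation=cv2.INTER_CUBIC))
E
```

```text
t 4.85 p [0.5824 0.1463 0.1555] yaw -3.0976458090722225 tilt 0.0003519464798786909 q [ 0.13  0.85 -0.84  1.68  0.76  0.96  0.61] F [-0.1 -0.5 -0.1] ff 0.0 op 0.4788140828583954
body trans [0.0003 0.0007 0.0955] turn [-0.0003 -0.0002 -0.0045]
```

View pics/s1.png

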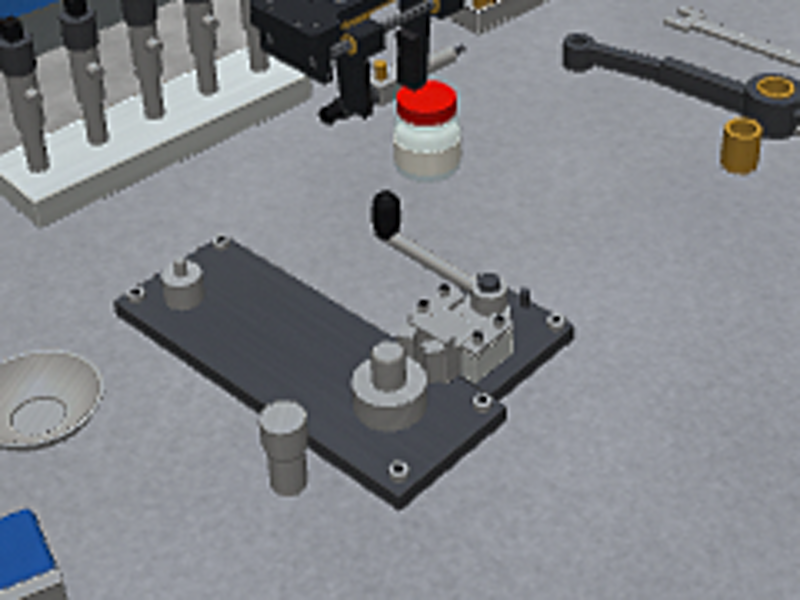

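The open fingers are centred above the knob (fingers at about (385,80), knob at (385,215)), so I'll lower them and swing.

Request:
servo_tool --translation '[[0,0,0.0235],[0,0,0.0235],[0,0,0.0235],[0,0,0.0235],[0,0,0]]' --turn '[[0,0,0],[0,0,0],[0,0,0],[0,0,0],[0,0,0]]'

```text
clock: 5.52
tool_pos: [0.5815, 0.1459, 0.0609]
eef_rot: [-0.022, 1.0, -0.001, -0.002]
contact_force: [-0.6, -0.5, 0.9]
opening: 0.482
finger_force: 0.0
```

Request:
servo_tool --translation '[[0.0005,-0.011,0],[0.0005,-0.011,0],[0.0005,-0.011,0],[0.0005,-0.011,0],[0.0005,-0.011,0],[0.0005,-0.011,0],[0.0005,-0.011,0],[0.0005,-0.011,0],[0.0005,-0.011,0],[0.0005,-0.011,0]]' --turn '[[0,0,0.1],[0,0,0.1],[0,0,0.1],[0,0,0.1],[0,0,0.1],[0,0,0.1],[0,0,0.1],[0,0,0.1],[0,0,0.1],[0,0,0.1]]'

```text
clock: 6.78
tool_pos: [0.5383, 0.0535, 0.0641]
eef_rot: [0.461, 0.887, 0.002, 0.001]
contact_force: [1.1, 1.4, 0.6]
opening: 0.483
finger_force: 1.0
```

```bash
python3 d.py; python3 -c "
import numpy as np;from h import r
p=r.get_state()['tool_pos'][:2]-[.4735,.1415];print(np.hypot(*p),.09-np.arctan2(p[1],p[0]))"
```

```text
t 6.78 p [0.5383 0.0535 0.0641] yaw 2.183477783721646 tilt 0.0055591236136970515 q [ 0.1   0.85 -0.47  1.93  0.74  0.53 -0.28] F [1.1 1.4 0.6] ff 0.962870508992637 op 0.4831555155580145
0.10924573978359638 1.0260078056120407
```

Request:
servo_tool --translation '[[0.0005,-0.011,0],[0.0005,-0.011,0],[0.0005,-0.011,0],[0.0005,-0.011,0],[0.0005,-0.011,0],[0.0005,-0.011,0],[0.0005,-0.011,0],[0.0005,-0.011,0],[0.0005,-0.011,0]]' --turn '[[0,0,0.1],[0,0,0.1],[0,0,0.1],[0,0,0.1],[0,0,0.1],[0,0,0.1],[0,0,0.1],[0,0,0.1],[0,0,0.1]]'

```text
clock: 7.9
tool_pos: [0.4448, 0.0368, 0.0638]
eef_rot: [0.801, 0.598, 0.003, 0.001]
contact_force: [2.2, 0.1, 1.7]
opening: 0.478
finger_force: 1.5
```

```bash
python3 d.py; python3 -c "
import numpy as np;from h import r
p=r.get_state()['tool_pos'][:2]-[.4735,.1415];print(np.hypot(*p),.09-np.arctan2(p[1],p[0]))"
```

```text
t 7.9 p [0.4448 0.0368 0.0638] yaw 1.2830104857015656 tilt 0.00646173748392845 q [-0.11  0.76 -0.12  2.22  0.5   0.17 -0.98] F [2.2 0.1 1.7] ff 1.5221063944045454 op 0.4779502523710202
0.10857168445306467 1.9286143197392458
```

Request:
servo_tool --translation '[[0,-0.004,0],[0,0,0],[0,0,0],[0,0.005,0],[0,0,-0.03],[0,0,-0.03],[0,0,-0.03]]' --turn '[[0,0,0],[0,0,0],[0,0,0],[0,0,0],[0,0,0],[0,0,0],[0,0,0]]'

```text
clock: 8.78
tool_pos: [0.4427, 0.035, 0.1534]
eef_rot: [0.8, 0.6, -0.001, -0.0]
contact_force: [0.8, -1.6, -0.5]
opening: 0.482
finger_force: 0.0
```

```bash
python3 d.py .5655 -.248 .13 .16
```

```text
t 8.78 p [0.4427 0.035  0.1534] yaw 1.2870727929993746 tilt 0.0011887803277046748 q [ 0.02  0.59 -0.32  2.15  0.4   0.46 -0.89] F [ 0.8 -1.6 -0.5] ff 0.0 op 0.48166276170538563
body trans [-0.2373  0.1971  0.0233] turn [-0.0006  0.0011  1.1271]
```

Request:
servo_tool --translation '[[-0.03,0.0246,0],[-0.03,0.0246,0],[-0.03,0.0246,0],[-0.03,0.0246,0],[-0.03,0.0246,0],[-0.03,0.0246,0],[-0.03,0.0246,0],[-0.03,0.0246,0]]' --turn '[[0,0,0],[0,0,0],[0,0,0],[0,0,0],[0,0,0],[0,0,0],[0,0,0],[0,0,0]]'

```text
clock: 9.78
tool_pos: [0.5642, -0.2518, 0.1523]
eef_rot: [0.8, 0.6, -0.0, -0.001]
contact_force: [-0.1, 0.6, -0.2]
opening: 0.481
finger_force: 0.0
```

Request:
servo_tool --translation '[[0,0,0],[0,0,0],[0,0,0],[0,0,0],[0,0,0],[0,0,0]]' --turn '[[0,0,-0.168],[0,0,-0.168],[0,0,-0.168],[0,0,-0.168],[0,0,-0.168],[0,0,-0.168]]'

```text
clock: 10.52
tool_pos: [0.5638, -0.2508, 0.1523]
eef_rot: [0.408, 0.913, -0.0, -0.001]
contact_force: [-0.2, 0.1, 0.7]
opening: 0.481
finger_force: 0.0
```

Request:
servo_tool --translation '[[0,0,0],[0,0,0],[0,0,0],[0,0,0],[0,0,0],[0,0,0]]' --turn '[[0,0,-0.168],[0,0,-0.168],[0,0,-0.168],[0,0,-0.168],[0,0,-0.168],[0,0,-0.168]]'

```text
clock: 11.28
tool_pos: [0.5638, -0.251, 0.1523]
eef_rot: [-0.083, 0.997, -0.0, -0.001]
contact_force: [0.6, -0.7, 0.7]
opening: 0.48
finger_force: 0.0
```

```bash
python3 d.py .5655 -.248 .001 3.30
python3 - <<'E'
from h import *
t=snap('top'); cv2.imwrite('pics/t2.png',cv2.resize(t['img'][100:310,140:420,::-1],(800,600),interpolation=cv2.INTER_CUBIC))
np.savez('top2.npz',**t)
# arm straight part check from the first (unobstructed) picture
s=dict(np.load('top0.npz'));P=pts(s)
m=(P[...,2]>.02)&(P[...,2]<.045)
q=P[m]; q=q[(q[:,0]>.545)&(q[:,0]<.61)&(abs(q[:,1]+.245)<.03)]
c=q[:,:2].mean(0);w,V=np.linalg.eigh(np.cov((q[:,:2]-c).T));v=V[:,1];print('arm',len(q),c,np.arctan2(v[1],v[0]),np.median(q[:,2]))
# knob now
P=pts(t);m=(P[...,2]>.07)&(P[...,2]<.1);q=P[m];q=q[(q[:,0]>.38)&(q[:,0]<.55)&(q[:,1]>0)&(q[:,1]<.12)]
k=q.mean(0);d=k[:2]-[.4735,.1415];print('knob',len(q),k,np.hypot(*d),.09-np.arctan2(d[1],d[0]))
E
```

```text
t 11.28 p [ 0.5638 -0.251   0.1523] yaw -2.975469455005821 tilt 0.0011852859772134956 q [ 0.82  0.91 -0.94  1.63  0.83  1.05  1.36] F [ 0.6 -0.7  0.7] ff 0.0 op 0.4801605334440663
body trans [-0.0024  0.0027  0.1513] turn [ 0.     -0.0012  0.0077]
arm 154 [ 0.5779916  -0.24629338] -2.9778871997691096 0.031093585431138056
knob 61 [0.45283441 0.03442493 0.08403618] 0.10905107909388045 1.8514530133086948
```

View pics/t2.png

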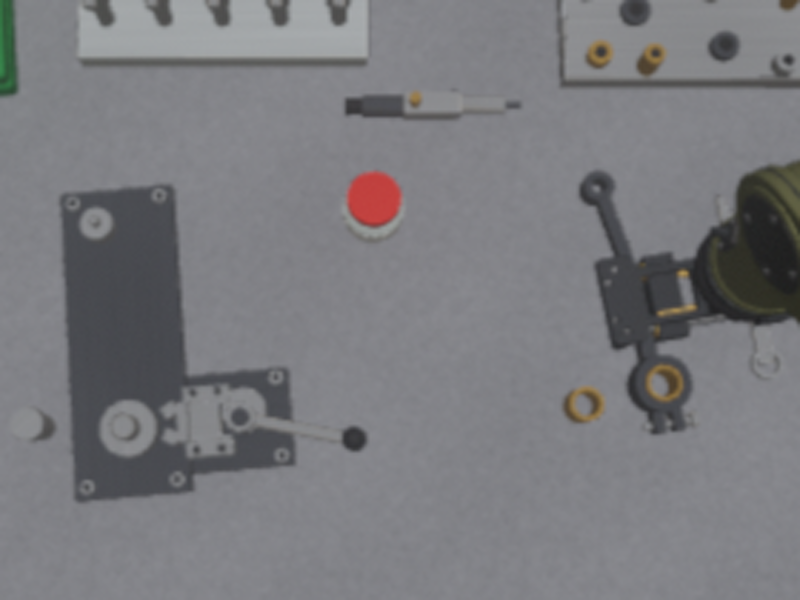

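The cam lever reads about 1.85 rad, the jaw is back, and the knob is at (354,438). The gripper is centred over the arm at (622,300), with the bush at (585,404) and the wrench clear of it. Next I descend and grip.

Request:
servo_tool --translation '[[-0.002,0.003,0.025],[0,0,0.025],[0,0,0.025],[0,0,0.025],[0,0,0.025],[0,0,0.02],[0,0,0.002],[0,0,0]]' --turn '[[0,0,0.004],[0,0,0],[0,0,0],[0,0,0],[0,0,0],[0,0,0],[0,0,0],[0,0,0]]'

```text
clock: 12.32
tool_pos: [0.5664, -0.247, 0.0059]
eef_rot: [-0.078, 0.997, 0.0, 0.0]
contact_force: [0.5, 0.7, -0.7]
opening: 0.48
finger_force: 0.0
```

Request:
servo_tool --translation '[[0,0,0],[0,0,0],[0,0,0],[0,0,0],[0,0,0],[0,0,0]]' --turn '[[0,0,0],[0,0,0],[0,0,0],[0,0,0],[0,0,0],[0,0,0]]' --grip 0 --grip_force 45

```text
clock: 13.08
tool_pos: [0.5665, -0.2487, 0.0061]
eef_rot: [-0.078, 0.997, -0.001, 0.0]
contact_force: [0.4, -4.9, 5.0]
opening: 0.168
finger_force: 45.0
```

```bash
python3 d.py .5655 -.248 .001 3.30
```

```text
t 13.07 p [ 0.5665 -0.2487  0.0061] yaw -2.9863375973778474 tilt 0.002707169216726644 q [ 0.76  1.1  -0.8   1.69  1.04  0.84  1.19] F [ 0.4 -4.9  5. ] ff 45.004064440727234 op 0.16798283487818907
body trans [0.0009 0.0008 0.0051] turn [-0.0026  0.0008 -0.0032]
```

Request:
servo_tool --translation '[[0,0,-0.008],[0,0,-0.016],[0,0,-0.022],[0,0,-0.022],[0,0,-0.022],[0,0,-0.022],[0,0,-0.018],[0,0,-0.01],[0,0,0],[0,0,0]]' --turn '[[0,0,0],[0,0,0],[0,0,0],[0,0,0],[0,0,0],[0,0,0],[0,0,0],[0,0,0],[0,0,0],[0,0,0]]'

```text
clock: 14.32
tool_pos: [0.5652, -0.2472, 0.1447]
eef_rot: [-0.078, 0.997, 0.0, -0.001]
contact_force: [-0.8, 0.5, -7.6]
opening: 0.166
finger_force: 45.0
```

```bash
python3 d.py .521 .2608 .146 3.232
cat > lev.py <<'E'
from h import *
from scipy.spatial.transform import Rotation as Ro
s=snap('top'); P=pts(s); st=r.get_state(); g=st['tool_pos']
M=Ro.from_quat(st['eef_rot']).as_matrix(); ax=-M[:2,0]; n=np.array([-ax[1],ax[0]])
d=P[...,:2]-g[:2]; a=d@ax; b=d@n; z=P[...,2]; zu=g[2]-.006
hsv=cv2.cvtColor(s['img'],cv2.COLOR_RGB2HSV)
brass=(hsv[...,0]>8)&(hsv[...,0]<30)&(hsv[...,1]>90)&(a>-.1)&(a<-.02)&(abs(b)<.04)&(z>zu-.03)
q=P[brass]; 
c=max(cv2.findContours(brass.astype(np.uint8),0,1)[0],key=len); e=cv2.minEnclosingCircle(c)
ht=np.median(P[(abs(np.hypot(a+.0585,b+.005)-.023)<.003)&(z>zu)][:,2])
eb=(a>.125)&(a<.17)&(abs(b-.015)<.035)&(z>zu); et=np.median(z[eb]); c2=max(cv2.findContours(eb.astype(np.uint8),0,1)[0],key=len); e2=cv2.minEnclosingCircle(c2)
H=ray(s,*e[0],ht); E=ray(s,*e2[0],et)
v=(E-H)[:2]; yaw=np.arctan2(v[1],v[0])-np.arctan2(20,205)
print('hub',H.round(4),'eye',E.round(4),'dist',np.hypot(*v).round(4),'lever yaw',yaw.round(4),'top diff (want .014)',round(ht-et,4),'radii',e[1],e2[1])
np.savez('last.npz',**s)
E
python3 lev.py
```

```text
t 14.32 p [ 0.5652 -0.2472  0.1447] yaw -2.9852503373009345 tilt 0.0016722371339309456 q [ 0.81  0.92 -0.93  1.64  0.84  1.03  1.34] F [-0.8  0.5 -7.6] ff 44.990803599357605 op 0.1655285258273756
body trans [-0.0354  0.5087 -0.0012] turn [ 0.0003 -0.0016  0.0659]
hub [ 0.4673 -0.1482  0.5614] eye [ 0.7019 -0.2076  0.1641] dist 0.2419 lever yaw -0.3452 top diff (want .014) 0.3973 radii 7.500656604766846 7.590476989746094
```

```bash
sed -i 's/(z>zu-.03)$/(z>zu-.03)\&(z<zu+.06)/; s/&(z>zu)\]\[:,2\]/\&(z>zu+.02)\&(z<zu+.06)][:,2]/; s/-.035)&(z>zu)/&/; s/<.035)&(z>zu); et/<.035)\&(z>zu)\&(z<zu+.06); et/' lev.py; python3 lev.py; python3 -c "
from h import *
t=dict(np.load('last.npz')); cv2.imwrite('pics/t3.png',cv2.resize(t['img'][120:270,280:480,::-1],(800,600),interpolation=cv2.INTER_CUBIC))"
```

```text
hub [ 0.508  -0.2609  0.1781] eye [ 0.7016 -0.2074  0.1648] dist 0.2009 lever yaw 0.1722 top diff (want .014) 0.0133 radii 7.500656604766846 7.590476989746094
```

View pics/t3.png

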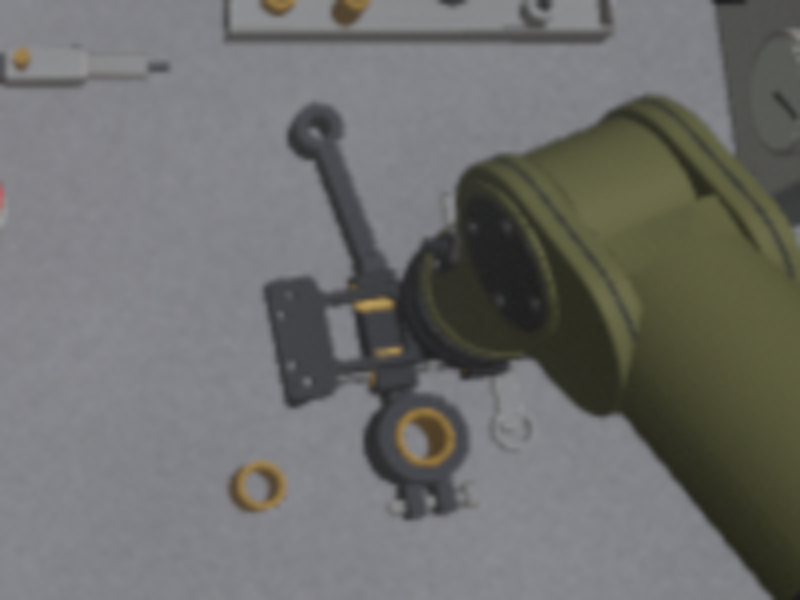

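The lever is held level: the hub at (418,437) and eye at (316,130) are both clear of the bench. Before carrying it, I'll cross-check the fixture's yaw from the plate's edges.

```bash
python3 - <<'E'
from h import *
s=dict(np.load('top0.npz'));P=pts(s);img=s['img'];v=img.astype(int).max(2)
m=(v<85)&(P[...,2]<.022)&(P[...,2]>.008)&(P[...,0]>.38)&(P[...,0]<.75)&(P[...,1]>.08)&(P[...,1]<.34)
us=[];
L=[];Rr=[]
for row in range(172,268):
    c=np.flatnonzero(m[row])
    if len(c)>5:
        L.append(ray(s,c[0]-.5,row,.016)[:2]); 
        if row<220: Rr.append(ray(s,c[-1]+.5,row,.016)[:2])
for n,q in(('L',L),('R',Rr)):
    q=np.array(q); vx,vy,x,y=cv2.fitLine(q.astype(np.float32),cv2.DIST_HUBER,0,.001,.001).ravel(); a=np.arctan(vy/vx); dd=(.4635-x)*-np.sin(a)+(.2506-y)*np.cos(a)
    print(n,len(q),'yaw',a,'spigot offset from edge',dd)
E
python3 d.py; python3 -c "
import numpy as np
for f in(.09,.085): print(f,np.array([.4635,.2506])+[.0585*np.cos(f)-.005*np.sin(f),.0585*np.sin(f)+.005*np.cos(f)])"
```

```text
L 96 yaw 0.09510855 spigot offset from edge -0.059146844
R 48 yaw 0.092933565 spigot offset from edge 0.05237177
t 14.43 p [ 0.5652 -0.2471  0.1446] yaw -2.985236222610741 tilt 0.0017513963608747584 q [ 0.81  0.92 -0.93  1.64  0.84  1.03  1.34] F [ 0.6  0.5 -6.7] ff 44.99071955680847 op 0.16888132224581118
0.09 [0.52131384 0.26083766]
0.085 [0.52136431 0.26054846]
```

Request:
servo_tool --translation '[[-0.001,0.015,0],[-0.002,0.03,0],[-0.0028,0.04,0],[-0.0028,0.04,0],[-0.0028,0.04,0],[-0.0028,0.04,0],[-0.0028,0.04,0],[-0.0028,0.04,0],[-0.0028,0.04,0],[-0.0028,0.04,0]]' --turn '[[0,0,0],[0,0,0],[0,0,0],[0,0,0],[0,0,0],[0,0,0],[0,0,0],[0,0,0],[0,0,0],[0,0,0]]'

```text
clock: 15.68
tool_pos: [0.5331, 0.1199, 0.1456]
eef_rot: [-0.079, 0.997, 0.0, -0.0]
contact_force: [1.0, 0.6, -6.2]
opening: 0.169
finger_force: 45.0
```

Request:
servo_tool --translation '[[-0.0028,0.04,0],[-0.0028,0.04,0],[-0.0021,0.03,0],[-0.0015,0.02,0],[-0.001,0.013,0],[0,0,0],[0,0,0],[0,0,0],[0,0,0],[0,0,0]]' --turn '[[0,0,0],[0,0,0],[0,0,0],[0,0,0],[0,0,0],[0,0,0.016],[0,0,0.016],[0,0,0.016],[0,0,0.016],[0,0,0]]'

```text
clock: 16.92
tool_pos: [0.5221, 0.2599, 0.1455]
eef_rot: [-0.046, 0.999, -0.0, 0.0]
contact_force: [-0.5, 0.9, -6.3]
opening: 0.171
finger_force: 45.0
```

```bash
python3 d.py .5213 .261 .104 3.2346; python3 lev.py;  python3 -c "
from h import *
t=snap('side'); a=t['img'][120:330,80:360]; cv2.imwrite('pics/s4.png',cv2.resize(a[:,:,::-1],(800,600),interpolation=cv2.INTER_CUBIC))"
```

```text
t 16.93 p [0.5221 0.2599 0.1455] yaw -3.0499951437720205 tilt 0.00024530842689469046 q [-0.07  0.86 -0.86  1.74  0.8   0.93  0.39] F [-0.5  0.9 -6.3] ff 44.99099850654602 op 0.17088172315674166
body trans [0.0007 0.0012 0.0415] turn [-0.0002  0.0001 -0.0014]
hub [0.4637 0.2505 0.1792] eye [0.66   0.2861 0.1662] dist 0.1994 lever yaw 0.0823 top diff (want .014) 0.0129 radii 7.404325008392334 8.158842086791992
```

View pics/s4.png

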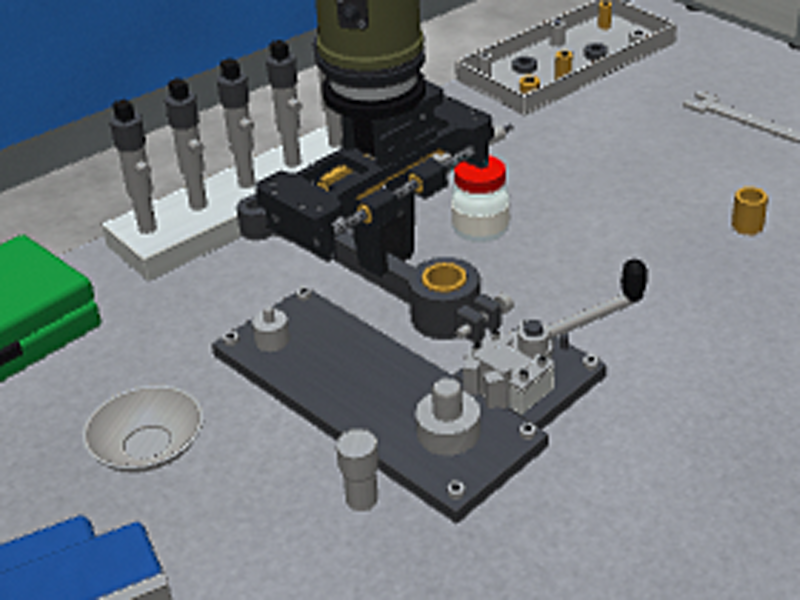

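The lever is level above the fixture, with the hub at (443,290) and the spigot below it at (447,400). The hub is within 1 mm of the spigot's axis. I'll lower it 40 mm to leave about 30 mm of air.

Request:
servo_tool --translation '[[0,0.0005,0.004],[0,0,0.008],[0,0,0.008],[0,0,0.008],[0,0,0.006],[0,0,0.004],[0,0,0.002],[0,0,0],[0,0,0],[0,0,0]]' --turn '[[0,0,0],[0,0,0],[0,0,0],[0,0,0],[0,0,0],[0,0,0],[0,0,0],[0,0,0],[0,0,0],[0,0,0]]'

```text
clock: 18.27
tool_pos: [0.5221, 0.2608, 0.1057]
eef_rot: [-0.046, 0.999, 0.0, 0.0]
contact_force: [0.3, 0.4, -6.0]
opening: 0.166
finger_force: 45.0
```

```bash
python3 d.py .5213 .261 .104 3.2346; python3 lev.py;  python3 -c "
from h import *
t=snap('side'); a=t['img'][150:330,80:320]; cv2.imwrite('pics/s5.png',cv2.resize(a[:,:,::-1],(800,600),interpolation=cv2.INTER_CUBIC))
t=dict(np.load('last.npz'));P=pts(t);q=P[(P[...,2]>.06)&(P[...,2]<.1)];q=q[(q[:,0]>.38)&(q[:,0]<.55)&(q[:,1]>0)&(q[:,1]<.08)];print('knob',len(q),q.mean(0) if len(q) else '')
print(r.get_state()['qd'].round(3))"
```

```text
t 18.27 p [0.5221 0.2608 0.1057] yaw -3.0493903240663305 tilt 0.0003688629203897468 q [-0.09  0.91 -0.82  1.77  0.86  0.86  0.34] F [ 0.3  0.4 -6. ] ff 44.990737438201904 op 0.16624582921521566
body trans [0.0007 0.0003 0.0017] turn [ 0.0001  0.0003 -0.0008]
hub [0.4632 0.251  0.1395] eye [0.663  0.2867 0.1265] dist 0.203 lever yaw 0.0793 top diff (want .014) 0.013 radii 7.007160186767578 6.9559454917907715
knob 0 
[-0.    -0.    -0.002  0.001 -0.001 -0.     0.002]
```

View pics/s5.png

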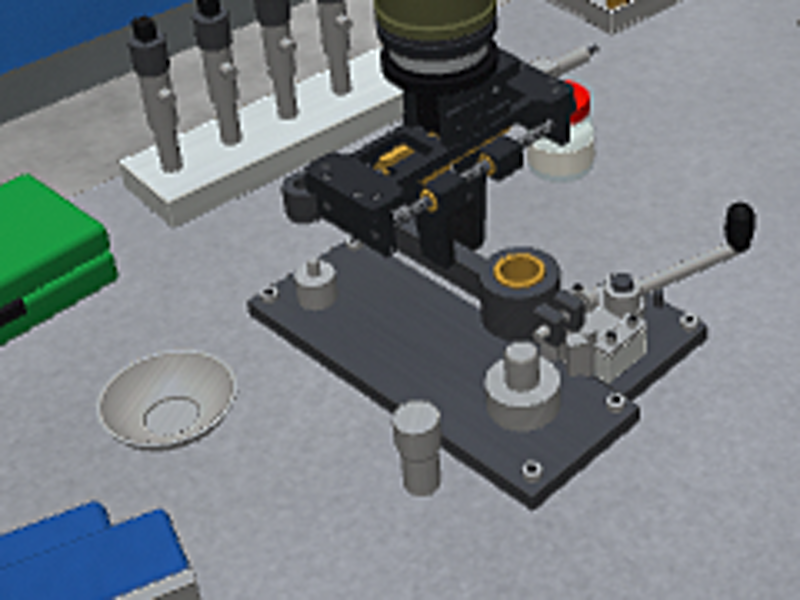

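The hub at (518,290) sits over the spigot at (521,365) with about 30 mm of air and 1 mm of offset. The eye at (300,198) is about 4 mm off the rest pin's axis, the arm is still, and the cam lever is at its open stop. I'm handing the job in.

```bash
python3 -c "
from plant import r
print(r.finish_job())"
```

```text
the job is handed in; nothing more can be done
None
```

The job is handed in at about 18 s of the 61 s; the judge returned no verdict. The cam lever was swung to about 1.85 rad, and the cast lever is held level and still, about 30 mm above the spigot, with the bore within about 1 mm of the spigot's axis and the eye about 4 mm off the rest pin's axis by camera.

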